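Swap model trays: push one home, draw the other out by its lip

TASK

Two model boxes stand side by side on a board: push the orange-lipped tray, which stands out, fully home into its box; then hook a fingertip behind the lip of the blue tray and draw it all the way out to its stop, so that the jaw model in it can be reached. Nothing is to be gripped: do not pinch a lip between the fingers, do not touch or lift the two jaw models, which must stay lying in their trays, and leave the things standing around where they are.

Things in the scene. Friction and masses are not known exactly. Their poses are not given: they have to be found in the camera images.
- orange_tray (a joint): slide of the orange tray in m: 0 = fully home in its box (stop), 0.090 = fully out (stop); it grows as the tray moves along the -x axis of orange_box. It moves against about 2 N of friction and stays where it is left
- orange_lip (a point): middle of the top edge of the upright orange lip on the orange tray; moves with the tray. Lip: 50 mm wide (box y), 8 mm thick, 30 mm tall on a flat grey tongue; this point is 51 mm and the tongue's top 21 mm above the worktop. Between lip and the tray's low front wall (top 35 mm above worktop, flush with the box front when home) is a finger gap open above, 45 mm along the slide, 50 mm wide
- orange_box: one-tray model box fixed on the board, white walls with a clear top, 110 deep x 94 wide x 60 mm high; origin at the centre of its underside (8 mm above the worktop); its -x axis points out of its open front, along which the tray slides, +y along the front, z up. The whole box never moves
- orange_floor (a point): centre of the orange tray's inner floor (96 x 72 mm inside, walls 15 mm high), moves with the tray; 21 mm above the worktop; axes as the box's
- blue_tray (a joint): slide of the blue tray in m: 0 = fully home in its box (stop), 0.090 = fully out (stop); it grows as the tray moves along the -x axis of blue_box. It moves against about 2 N of friction and stays where it is left
- blue_lip (a point): middle of the top edge of the upright blue lip on the blue tray; moves with the tray. Lip: 50 mm wide (box y), 8 mm thick, 30 mm tall on a flat grey tongue; this point is 51 mm and the tongue's top 21 mm above the worktop. Between lip and the tray's low front wall (top 35 mm above worktop, flush with the box front when home) is a finger gap open above, 45 mm along the slide, 50 mm wide
- blue_box: one-tray model box fixed on the board, white walls with a clear top, 110 deep x 94 wide x 60 mm high; origin at the centre of its underside (8 mm above the worktop); its -x axis points out of its open front, along which the tray slides, +y along the front, z up. The whole box never moves
- blue_floor (a point): centre of the blue tray's inner floor (96 x 72 mm inside, walls 15 mm high), moves with the tray; 21 mm above the worktop; axes as the box's
- upper_model: plaster upper jaw model, 55x63x21 mm, lying loose in the orange tray; origin at the centre of its underside
- lower_model: plaster lower jaw model, 42x62x16 mm, lying loose in the blue tray; origin at the centre of its underside
- teal_jar: small blue-lidded wax jar, 36 mm across, 42 mm high, loose bystander; origin at the centre of its underside
- pins: cream strip with upright pins, 27x72x28 mm, loose bystander; origin at the centre of its underside
- roll: roll of masking tape lying flat, 84 mm across, 19 mm high, loose bystander; origin at the centre of its underside
- gauge: flat metal caliper, 24x118x6 mm, loose bystander; origin at the centre of its underside
- dish: glass dish with small polishers, 92 mm across, 18 mm high, loose bystander; origin at the centre of its underside
Things that resemble listed ones, but are neither listed nor needed, are in the scene too. Of the things that look like the upper_model, the larger one is meant.

How it is judged:
By the outcome, as a careful person would: the job done as asked, in the order asked, and still so for the second after the job is handed in, with the robot touching nothing.
It also fails if it takes over 40 s, if anything falls off the work surface, if the arm or the gripper's body presses on something with over 40 N, if the wrist force passes 120 N, or if a joint passes its speed limit or range.

ROBOT

A 6-joint arm with a two-finger parallel gripper is mounted at the origin on a cart in front of the work surface, level with it; the furniture and walls round the work are solid. World frame = base frame: x ahead of the robot, y to its left, z up, the work surface at z = 0. Lengths are in m, angles in rad, forces in N, time in s.
With the tool pointing down it reaches from about 0.425 to 0.95 m from the base axis. Payload 3.5 kg.
Tool frame: the origin (TCP) lies at the very end of the fingers, on their centre line; the grasp point (between the pads) lies ctrl.tcp_to_grasp behind it (ctrl.tcp_to_grasp is the distance from the TCP to the grasp point, in m); z points along the fingers, y is the line along which they close (so a half turn about z gives the same grasp; the last joint's range is limited). The gripper opens to 85 mm and grips with 20 to 120 N. Pads are 22 mm wide; open, the fingers measure 114 mm over their backs; the gripper's body (76 mm by 85 mm) begins 54 mm behind the grasp point. The pads swing forward as they close: fully open they stand 13 mm farther back than shut.
Start: joints at [-1.319, 0.286, 1.577, -0, 1.279, -0.15], TCP at [0.264, -0.621, 0.231] pointing down, gripper open.
Joint ranges: [-2.77, 2.77], [-0.9, 2.22], [0.21, 2.48], [-1.53, 4.67], [0.24, 2.81], [-2.84, 2.84]. Speed limits (rad/s): [2.79, 2.79, 3.14, 3.14, 3.14, 3.14].

INTERFACE

Orientations are given as a unit quaternion [x, y, z, w].
In Python, from plant import ctrl gives the robot as it stands.
- The arm moves only by the shell command python3 -m inch 'ROWS' [FORCE]. ROWS is JSON, a list of rows, each an object with "slide": the shift along the tool's x, y, z in cm, a list of three; "turn": the turn about the tool's z in rad; "grip": the finger opening in cm, from 0 to 8.54. A call has 1 to 20 rows; each row is the pose to reach, as a shift and turn from the pose commanded when the call began, along the tool's axes at that moment; what a row does not reach only later rows make up. A row lasts 1/10 s, in which the tool goes at most 50 mm and 8.59 degrees, less where a joint would pass 70% of its speed; a pose out of reach is approached as far as the arm can. A call with a gripper value outside its range is refused whole. The fingers move at their own pace and stop on an object; FORCE is the grip in N (left out, the last holds). Time passes only in rows, so rows that repeat a pose let the fingers close. It gives the time, the measured TCP pose, the force, the opening and the grip force at its end, in the units of the state.
- ctrl.get_state(): the state, without advancing time (a new reading comes with each control period).
- ctrl.read_camera(name): name is "side" or "top"; returns (picture, depth): 400x640x3 uint8, red, green, blue; 400x640 float32, m along the optical axis (not along the pixel's ray), 0 where there is no reading.
- ctrl.camera_info(name): a dict with "K" (3x3 intrinsics, pixels), "camera_from_world" (4x4, takes a point from world to camera coordinates). Camera axes: x right, y down, z forward; pixel columns grow to the right and rows downward; lengths in m; the calibration is good to about 2 mm. A picture is of the moment at which its call begins. camera_info takes no time and is no camera call.
- ctrl.sign_off(): hands the job in; it is judged then, once.
The state is a dict: "time": time; "qpos": joint angles; "dq": joint speeds; "joint_efforts": joint torques, N m; "eef_pos": TCP position; "tcp_rot": TCP orientation; "contact_force": force on the tool from outside, world axes, zero at the start; "wrist_torque": the same for the moment, N m; "opening": opening from 0.0 (shut) to 1.0 (fully open); "finger_force": force on a finger pad.
Only numpy, scipy, OpenCV 4.12 (cv2) and the standard library are available. Lean on these libraries where they do the work, as an engineer would, in place of code of your own. Each camera call takes 0.05 s, during which the arm holds its last target. There are 200 camera calls.

## Working session

There is one attempt and no reset: what is moved stays moved. The work goes in short steps, Python scripts to look and compute and a shell command to move; the robot and the scene stay as the last step left them, time stands still between calls to the robot, and variables do not carry over. Pictures are saved under pics/ and viewed, at most 10 in all, crops included, and the job is handed in when it is done.

```bash
mkdir -p pics; ls
python3 - <<'E'
from plant import ctrl
import cv2,numpy as np
for n in ("top","side"):
    p,d=ctrl.read_camera(n); cv2.imwrite(f"pics/{n}0.png",p[:,:,::-1]); np.savez(f"{n}0.npz",p=p,d=d)
    i=ctrl.camera_info(n); print(n,np.round(i["K"],1).tolist(),np.round(i["camera_from_world"],3).tolist())
s=ctrl.get_state();print(s["time"],s["eef_pos"],s["tcp_rot"],ctrl.tcp_to_grasp)
E
```

```text
pics
top [[366.6, 0.0, 311.9], [0.0, 366.6, 203.1], [0.0, 0.0, 1.0]] [[0.003, -1.0, -0.009, 0.048], [-0.985, -0.001, -0.171, 0.551], [0.171, 0.01, -0.985, 1.017], [0.0, 0.0, 0.0, 1.0]]
side [[470.9, 0.0, 317.9], [0.0, 470.9, 198.9], [0.0, 0.0, 1.0]] [[-0.017, -1.0, -0.021, 0.066], [-0.5, 0.026, -0.865, 0.336], [0.866, -0.005, -0.501, 1.278], [0.0, 0.0, 0.0, 1.0]]
0.1 [ 0.26385999 -0.62062606  0.23004644] [ 9.79885728e-01  1.99556409e-01 -5.68072800e-05 -1.09398725e-03] 0.0187
```

View pics/top0.png

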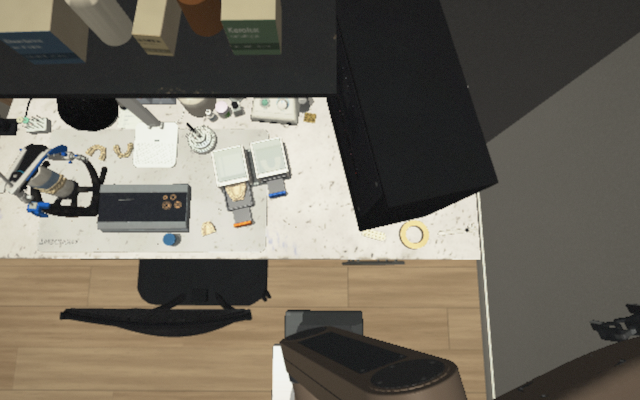

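View pics/side0.png

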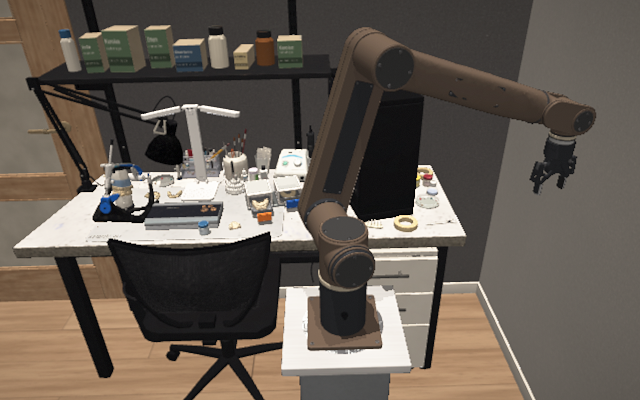

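The top view shows two boxes at about (231,167) and (269,158), with the orange lip at (242,223) and the blue lip at (277,193). The black monitor is at (410,110) and a shelf is behind. Next I'll measure and take an enlarged crop.

```bash
cat > h.py <<'E'
import numpy as np,cv2
from plant import ctrl
def pts(n,d):
    i=ctrl.camera_info(n);K=i["K"];T=np.linalg.inv(i["camera_from_world"])
    v,u=np.mgrid[:d.shape[0],:d.shape[1]]
    c=np.stack([(u-K[0][2])/K[0][0]*d,(v-K[1][2])/K[1][1]*d,d],-1)
    return c@T[:3,:3].T+T[:3,3]
def ray(n,u,v,z):
    i=ctrl.camera_info(n);K=i["K"];T=np.linalg.inv(i["camera_from_world"])
    r=T[:3,:3]@np.array([(u-K[0][2])/K[0][0],(v-K[1][2])/K[1][1],1]);o=T[:3,3]
    return o+r*(z-o[2])/r[2]
def lips(n,p,d):
    hsv=cv2.cvtColor(p,cv2.COLOR_RGB2HSV);P=pts(n,d);out={}
    for nm,lo,hi in(("orange",(5,170,120),(16,255,255)),("blue",(105,140,60),(125,255,255))):
        m=cv2.inRange(hsv,lo,hi)
        k,l,st,ce=cv2.connectedComponentsWithStats(m)
        for j in range(1,k):
            x=P[l==j]
            if st[j,4]>15 and 0.3<ce[j][0]/640*1 <0.5:
                print(n,nm,st[j].tolist(),ce[j].round(1),np.median(x,0).round(3),x.min(0).round(3),x.max(0).round(3))
                t=x[x[:,2]>0.044]
                if len(t)>4:print('  top mean',t.mean(0).round(4),len(t))
E
python3 - <<'E'
from h import *
for n in("top","side"):
    z=np.load(f"{n}0.npz");lips(n,z["p"],z["d"])
z=np.load("top0.npz");P=pts("top",z["d"])
for u,v in((231,167),(269,158),(242,223),(277,193),(171,239),(209,229),(420,190),(380,130),(300,60),(290,98),(200,140),(290,110)):print(u,v,P[v,u].round(3))
a=cv2.resize(z["p"][80:250,130:340],None,fx=3.5,fy=3.5,interpolation=cv2.INTER_CUBIC)
cv2.imwrite("pics/crop.png",a[:,:,::-1])
E
```

```text
top orange [235, 222, 16, 5, 34] [241.9 223.9] [0.49  0.252 0.047] [0.484 0.228 0.038] [0.497 0.271 0.053]
  top mean [0.4899 0.2519 0.0486] 29
top blue [269, 192, 16, 5, 45] [276.7 194. ] [0.578 0.151 0.049] [0.572 0.13  0.036] [0.584 0.174 0.055]
  top mean [0.578  0.1533 0.0491] 38
side orange [258, 212, 13, 9, 97] [264.2 216.1] [0.492 0.249 0.041] [0.481 0.227 0.021] [0.503 0.27  0.056]
  top mean [0.4921 0.2486 0.0496] 35
side blue [287, 199, 12, 9, 84] [292.  202.8] [0.58  0.152 0.041] [0.208 0.113 0.022] [0.589 0.171 0.266]
  top mean [0.5579 0.1478 0.0624] 34
231 167 [0.653 0.284 0.069]
269 158 [0.681 0.174 0.067]
242 223 [0.492 0.249 0.053]
277 193 [0.581 0.151 0.048]
171 239 [0.447 0.455 0.042]
209 229 [0.479 0.357 0.006]
420 190 [ 0.504 -0.148  0.455]
380 130 [ 0.617 -0.08   0.453]
300 60 [0.731 0.066 0.498]
290 98 [0.86  0.114 0.082]
200 140 [0.742 0.385 0.051]
290 110 [0.832 0.115 0.062]
```

View pics/crop.png

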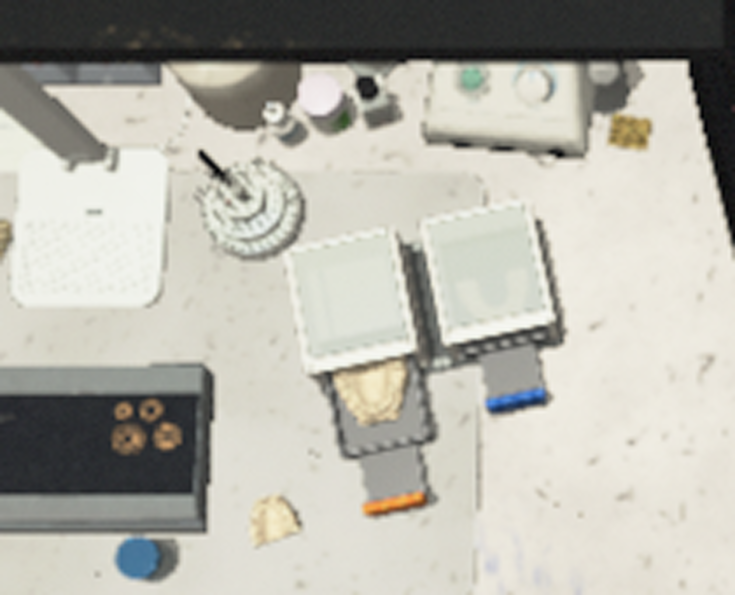

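The crop confirms the targets. The orange tray stands out at (390,430) with the larger jaw in it, and its lip is at (395,503). The blue tray is home with its lip at (516,400). The small loose jaw at (273,520) is a lookalike on the board, not needed.

Run:
```python
from h import *
z=np.load("top0.npz");P=pts("top",z["d"])
C=lambda a:[(x/3.5+130-.36,y/3.5+80-.36) for x,y in a]
# contour of box tops: height mask
m=((P[...,2]>.058)&(P[...,2]<.08)&(P[...,0]>.58)&(P[...,0]<.76)&(P[...,1]>.1)&(P[...,1]<.36)).astype(np.uint8)
k,l,st,ce=cv2.connectedComponentsWithStats(m)
for j in range(1,k):
    if st[j,4]>300: print(st[j],cv2.minAreaRect(P[l==j][:,:2].astype(np.float32)))
for nm,c,lip in(("orange",((288,253),(392,230),(415,350),(310,373)),(241.9,223.5)),("blue",((420,222),(532,203),(560,325),(440,345)),(276.7,193.5))):
    w=np.array([ray("top",u,v,.068)[:2] for u,v in C(c)])
    bl,br,fr,fl=w
    x=(bl+br-fr-fl)/2; yaw=np.arctan2(x[1],x[0]); ce=w.mean(0)
    ax=np.array([np.cos(yaw),np.sin(yaw)]);ay=np.array([-ax[1],ax[0]])
    L=ray("top",*lip,.049)[:2]
    print(nm,w.round(3).tolist(),"c",ce.round(4),"yaw",np.degrees(yaw).round(1),"size",np.hypot(*x),"w-yaw",np.degrees(np.arctan2(*(fl-fr+bl-br)[::-1])).round(1)-90,"lip",L.round(4),"in box",((L-ce)@ax).round(4),((L-ce)@ay).round(4))
for n in("top","side"):
    z=np.load(f"{n}0.npz");P=pts(n,z["d"]);q=P[(P[...,2]>.03)&(P[...,2]<.6)&(P[...,0]>.3)&(P[...,1]<.1)&(P[...,1]>-.45)&(z["d"]>0)]
    b=q[q[:,2]>.2]; print(n,"mon",b.min(0).round(3),b.max(0).round(3),"minR",np.hypot(b[:,0],b[:,1]).min().round(3), b[np.hypot(b[:,0],b[:,1]).argmin()].round(3), b[b[:,1].argmin()].round(3),b[b[:,1].argmax()].round(3))
```

```text
[ 250  137   38   42 1175] ((0.6827841997146606, 0.17681258916854858), (0.11081923544406891, 0.09399011731147766), 12.544753074645996)
[ 211  145   38   43 1194] ((0.6581487059593201, 0.2899949848651886), (0.11119730025529861, 0.09449800103902817), 12.547362327575684)
orange [[0.699, 0.342], [0.719, 0.256], [0.616, 0.233], [0.597, 0.319]] c [0.6577 0.2873] yaw 12.6 size 0.10548709116420722 w-yaw 12.900000000000006 lip [0.4909 0.2504] in box -0.1708 0.0003
blue [[0.726, 0.232], [0.743, 0.138], [0.637, 0.114], [0.62, 0.212]] c [0.6816 0.1741] yaw 12.0 size 0.10815678924285695 w-yaw 9.900000000000006 lip [0.5791 0.1518] in box -0.1049 -0.0005
top mon [ 0.472 -0.45   0.2  ] [0.951 0.1   0.501] minR 0.481 [ 0.472 -0.091  0.39 ] [ 0.948 -0.45   0.271] [0.821 0.1   0.498]
side mon [ 0.469 -0.45   0.2  ] [0.969 0.1   0.6  ] minR 0.48 [ 0.471 -0.094  0.257] [ 0.959 -0.45   0.514] [0.814 0.1   0.594]
```

Both boxes have a yaw of 12.55°. The orange tray is about 67 mm out and the blue one is home. The monitor's top is at about z = 0.455, so I'll cross above it. Next I'll work out the waypoints in tool axes.

```bash
cat >> h.py <<'E'
from scipy.spatial.transform import Rotation as Ro
YAW=np.radians(12.55);BX=np.array([np.cos(YAW),np.sin(YAW)]);BY=np.array([-BX[1],BX[0]])
CEN={"orange":np.array([.658,.2885]),"blue":np.array([.6825,.1760])}
def box(n,x,y,z):return np.r_[CEN[n]+x*BX+y*BY,z]
def to(*ws):
    s=ctrl.get_state();R=Ro.from_quat(s["tcp_rot"])
    for w in ws:print(np.round(w,3),"slide cm",(R.inv().apply(np.array(w)-s["eef_pos"])*100).round(2))
    x=R.apply([1,0,0]);print("turn to box",round(np.arctan2(x[1],x[0])-YAW,4),"z axis",R.apply([0,0,1]).round(3))
def st(n):
    s=ctrl.get_state();p=s["eef_pos"];q=p[:2]-CEN[n];print("t",s["time"],"box",(q@BX).round(4),(q@BY).round(4),p[2].round(4),"F",np.round(s["contact_force"],1))
E
python3 - <<'E'
from h import *
to([.264,-.62,.54],[.46,-.3,.54],[.47,.1,.54],box("orange",-.215,0,.54),box("orange",-.215,0,.12))
E
```

```text
[ 0.264 -0.62   0.54 ] slide cm [  0.05  -0.12 -31.  ]
[ 0.46 -0.3   0.54] slide cm [ 30.6  -21.91 -30.94]
[0.47 0.1  0.54] slide cm [ 47.16 -58.33 -30.85]
[0.448 0.242 0.54 ] slide cm [ 50.7  -72.23 -30.82]
[0.448 0.242 0.12 ] slide cm [ 50.68 -72.14  11.18]
turn to box 0.1828 z axis [-0.001  0.002 -1.   ]
```

```bash
python3 -m inch '[{"slide":[0,0,-4],"turn":0,"grip":0},{"slide":[0,0,-8],"turn":0,"grip":0},{"slide":[0,0,-12],"turn":0,"grip":0},{"slide":[0,0,-16],"turn":0,"grip":0},{"slide":[0,0,-20],"turn":0,"grip":0},{"slide":[0,0,-24],"turn":0,"grip":0},{"slide":[0,0,-28],"turn":0,"grip":0},{"slide":[0,0,-31],"turn":0,"grip":0},{"slide":[0,0,-31],"turn":0,"grip":0},{"slide":[0,0,-31],"turn":0,"grip":0}]' 30
```

```text
time: 1.1
eef_pos: [0.264, -0.6213, 0.5413]
tcp_rot: [0.98, 0.2, 0.0, 0.0]
contact_force: [0.7, -0.8, -0.0]
opening: -0.001
finger_force: 0.0
```

```bash
python3 -m inch '[{"slide":[3,-2.2,0],"turn":0,"grip":0},{"slide":[6,-4.4,0],"turn":0,"grip":0},{"slide":[9,-6.6,0],"turn":0,"grip":0},{"slide":[12,-8.8,0],"turn":0,"grip":0},{"slide":[15,-11,0],"turn":0,"grip":0},{"slide":[18,-13.2,0],"turn":0,"grip":0},{"slide":[21,-15.4,0],"turn":0,"grip":0},{"slide":[24,-17.6,0],"turn":0,"grip":0},{"slide":[27,-19.8,0],"turn":0,"grip":0},{"slide":[30.6,-22,0],"turn":0,"grip":0},{"slide":[32.3,-25.6,0],"turn":0.02,"grip":0},{"slide":[34,-29.2,0],"turn":0.04,"grip":0},{"slide":[35.6,-32.9,0],"turn":0.06,"grip":0},{"slide":[37.3,-36.5,0],"turn":0.08,"grip":0},{"slide":[38.9,-40.1,0],"turn":0.1,"grip":0},{"slide":[40.6,-43.8,0],"turn":0.12,"grip":0},{"slide":[42.2,-47.4,0],"turn":0.14,"grip":0},{"slide":[43.9,-51,0],"turn":0.16,"grip":0},{"slide":[45.5,-54.6,0],"turn":0.183,"grip":0},{"slide":[47.2,-58.3,0],"turn":0.183,"grip":0}]'
python3 - <<'E'
from h import *
to(box("orange",-.215,0,.54),box("orange",-.215,0,.13))
E
```

```text
time: 3.1
eef_pos: [0.47, 0.1015, 0.5382]
tcp_rot: [0.994, 0.109, -0.002, -0.0]
contact_force: [-0.3, 0.1, -0.2]
opening: -0.001
finger_force: 0.0
[0.448 0.242 0.54 ] slide cm [  0.9  -14.17  -0.17]
[0.448 0.242 0.13 ] slide cm [  1.1  -14.13  40.83]
turn to box -0.0008 z axis [-0.005 -0.    -1.   ]
```

```bash
python3 -m inch '[{"slide":[0.2,-3.5,0],"turn":0,"grip":0},{"slide":[0.5,-7,0],"turn":0,"grip":0},{"slide":[0.7,-10.5,0],"turn":0,"grip":0},{"slide":[0.9,-14.1,0],"turn":0,"grip":0},{"slide":[0.9,-14.1,4],"turn":0,"grip":0},{"slide":[0.9,-14.1,8],"turn":0,"grip":0},{"slide":[0.9,-14.1,12],"turn":0,"grip":0},{"slide":[0.9,-14.1,16],"turn":0,"grip":0},{"slide":[0.9,-14.1,20],"turn":0,"grip":0},{"slide":[1,-14.1,24],"turn":0,"grip":0},{"slide":[1,-14.1,28],"turn":0,"grip":0},{"slide":[1,-14.1,32],"turn":0,"grip":0},{"slide":[1.1,-14.1,36],"turn":0,"grip":0},{"slide":[1.1,-14.1,40],"turn":0,"grip":0},{"slide":[1.1,-14.1,40.8],"turn":0,"grip":0},{"slide":[1.1,-14.1,40.8],"turn":0,"grip":0}]'
python3 - <<'E'
from h import *
to(box("orange",-.215,0,.032));st("orange")
for n in("top","side"):
    p,d=ctrl.read_camera(n);np.savez(f"{n}1.npz",p=p,d=d);lips(n,p,d)
    if n=="top":cv2.imwrite("pics/top1.png",cv2.resize(p[100:260,150:350],None,fx=3.5,fy=3.5,interpolation=cv2.INTER_CUBIC)[:,:,::-1])
    else:cv2.imwrite("pics/side1.png",cv2.resize(p[150:260,200:360],None,fx=4,fy=4,interpolation=cv2.INTER_CUBIC)[:,:,::-1])
E
```

```text
time: 4.7
eef_pos: [0.4481, 0.2392, 0.1304]
tcp_rot: [0.994, 0.109, -0.003, 0.001]
contact_force: [-0.7, -0.3, 0.7]
opening: 0.003
finger_force: 0.0
[0.448 0.242 0.032] slide cm [ 0.12 -0.26  9.84]
turn to box -0.0003 z axis [-0.007 -0.002 -1.   ]
t 4.7 box -0.2156 -0.0025 0.1304 F [-0.7 -0.3  0.7]
top blue [269, 192, 16, 5, 45] [276.7 194. ] [0.577 0.151 0.049] [0.572 0.131 0.037] [0.584 0.175 0.053]
  top mean [0.5782 0.153  0.0496] 34
side blue [287, 199, 12, 9, 91] [292.5 202.9] [0.581 0.148 0.039] [0.567 0.129 0.021] [0.591 0.171 0.056]
  top mean [0.5808 0.1502 0.0495] 32
```

View pics/side1.png

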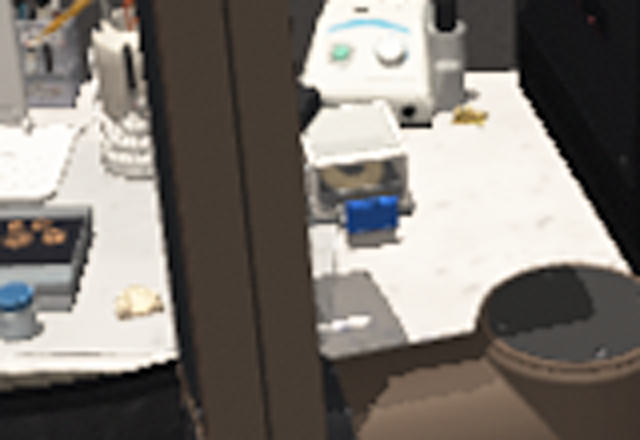

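The arm hides the orange tray here. The blue lip is unchanged at (370,215) in the crop, so I'll descend and push by feel.

```bash
python3 -m inch '[{"slide":[0,-0.3,3],"turn":0,"grip":0},{"slide":[0,-0.3,6],"turn":0,"grip":0},{"slide":[0,-0.3,8],"turn":0,"grip":0},{"slide":[0,-0.3,9.6],"turn":0,"grip":0},{"slide":[0,-0.3,9.6],"turn":0,"grip":0},{"slide":[1,-0.3,9.6],"turn":0,"grip":0},{"slide":[2,-0.3,9.6],"turn":0,"grip":0},{"slide":[2.5,-0.3,9.6],"turn":0,"grip":0},{"slide":[3,-0.3,9.6],"turn":0,"grip":0},{"slide":[3.5,-0.3,9.6],"turn":0,"grip":0},{"slide":[4,-0.3,9.6],"turn":0,"grip":0}]'; python3 -c '
from h import *
st("orange")'
```

```text
time: 5.9
eef_pos: [0.4889, 0.2516, 0.0373]
tcp_rot: [0.994, 0.109, -0.001, 0.0]
contact_force: [-1.7, -0.0, 1.4]
opening: -0.001
finger_force: 1.0
t 5.9 box -0.1731 0.0007 0.0373 F [-1.7 -0.   1.4]
```

```bash
python3 -m inch '[{"slide":[0.4,0,0.1],"turn":0,"grip":0},{"slide":[0.8,0,0.2],"turn":0,"grip":0},{"slide":[1.2,0,0.3],"turn":0,"grip":0},{"slide":[1.6,0,0.3],"turn":0,"grip":0},{"slide":[2,0,0.3],"turn":0,"grip":0},{"slide":[2.4,0,0.3],"turn":0,"grip":0},{"slide":[2.8,0,0.3],"turn":0,"grip":0},{"slide":[3.2,0,0.3],"turn":0,"grip":0},{"slide":[3.6,0,0.3],"turn":0,"grip":0},{"slide":[4,0,0.3],"turn":0,"grip":0},{"slide":[4.4,0,0.3],"turn":0,"grip":0},{"slide":[4.7,0,0.3],"turn":0,"grip":0},{"slide":[4.7,0,0.3],"turn":0,"grip":0}]'; python3 -c '
from h import *
st("orange")'
```

```text
time: 7.2
eef_pos: [0.5356, 0.2619, 0.0346]
tcp_rot: [0.994, 0.109, 0.001, -0.0]
contact_force: [-0.5, 0.3, -0.6]
opening: -0.0
finger_force: 0.4
t 7.2 box -0.1252 0.0007 0.0346 F [-0.5  0.3 -0.6]
```

```bash
python3 -m inch '[{"slide":[0.2,0,0],"turn":0,"grip":0},{"slide":[0.4,0,0],"turn":0,"grip":0},{"slide":[0.6,0,0],"turn":0,"grip":0},{"slide":[0.7,0,0],"turn":0,"grip":0},{"slide":[0.7,0,0],"turn":0,"grip":0}]'; python3 -c '
from h import *
st("orange")'
```

```text
time: 7.7
eef_pos: [0.5421, 0.2634, 0.0346]
tcp_rot: [0.994, 0.109, 0.001, -0.0]
contact_force: [-1.2, -0.6, 0.3]
opening: -0.003
finger_force: 0.5
t 7.7 box -0.1186 0.0007 0.0346 F [-1.2 -0.6  0.3]
```

```bash
python3 -m inch '[{"slide":[0.2,0,0],"turn":0,"grip":0},{"slide":[0.4,0,0],"turn":0,"grip":0},{"slide":[0.4,0,0],"turn":0,"grip":0}]'; python3 -c '
from h import *
st("orange")'
```

```text
time: 8.0
eef_pos: [0.544, 0.2638, 0.0344]
tcp_rot: [0.994, 0.109, -0.003, 0.0]
contact_force: [-6.3, -2.3, 5.4]
opening: 0.004
finger_force: 3.7
t 8.0 box -0.1167 0.0007 0.0344 F [-6.3 -2.3  5.4]
```

```bash
python3 -m inch '[{"slide":[0.2,0,0],"turn":0,"grip":0},{"slide":[0.3,0,0],"turn":0,"grip":0},{"slide":[0.3,0,0],"turn":0,"grip":0}]'; python3 -c '
from h import *
st("orange")'
```

```text
time: 8.3
eef_pos: [0.544, 0.2639, 0.0344]
tcp_rot: [0.994, 0.11, -0.007, 0.001]
contact_force: [-14.1, -4.5, 11.7]
opening: 0.001
finger_force: 7.8
t 8.3 box -0.1166 0.0007 0.0344 F [-14.1  -4.5  11.7]
```

The tray is at its stop: no further motion, and the force rises to 15 N. Now I'll back off and lift.

```bash
python3 -m inch '[{"slide":[-1,0,0],"turn":0,"grip":0},{"slide":[-2.5,0,0],"turn":0,"grip":0},{"slide":[-4,0,0],"turn":0,"grip":0},{"slide":[-4,0,-4],"turn":0,"grip":0},{"slide":[-4,0,-8],"turn":0,"grip":0},{"slide":[-4,0,-11],"turn":0,"grip":0},{"slide":[-4,4,-11],"turn":0,"grip":0},{"slide":[-4,8,-11],"turn":0,"grip":0},{"slide":[-4,11,-11],"turn":0,"grip":0},{"slide":[-4,11,-11],"turn":0,"grip":0}]'
python3 - <<'E'
from h import *
st("blue");to(box("blue",-.080,0,.14),box("blue",-.080,0,.032))
for n in("top","side"):
    p,d=ctrl.read_camera(n);np.savez(f"{n}2.npz",p=p,d=d);lips(n,p,d)
    a,b=(p[100:260,150:350],3.5) if n=="top" else (p[150:260,200:360],4)
    cv2.imwrite(f"pics/{n}2.png",cv2.resize(a,None,fx=b,fy=b,interpolation=cv2.INTER_CUBIC)[:,:,::-1])
E
```

```text
time: 9.3
eef_pos: [0.535, 0.146, 0.145]
tcp_rot: [0.994, 0.107, 0.002, 0.0]
contact_force: [-0.4, 0.0, -0.7]
opening: 0.0
finger_force: 0.0
t 9.3 box -0.1505 0.0027 0.145 F [-0.4  0.  -0.7]
[0.604 0.159 0.14 ] slide cm [7.05 0.24 0.53]
[0.604 0.159 0.032] slide cm [ 7.01  0.23 11.33]
turn to box -0.0043 z axis [ 0.004 -0.    -1.   ]
side orange [259, 39, 10, 3, 20] [263.6  40.2] [0.785 0.231 0.588] [0.774 0.216 0.585] [0.792 0.248 0.593]
  top mean [0.7843 0.2317 0.5884] 20
side blue [287, 199, 12, 9, 91] [292.6 203.1] [0.581 0.149 0.039] [0.567 0.129 0.023] [0.593 0.171 0.055]
  top mean [0.5801 0.1489 0.049 ] 31
```

View pics/side2.png

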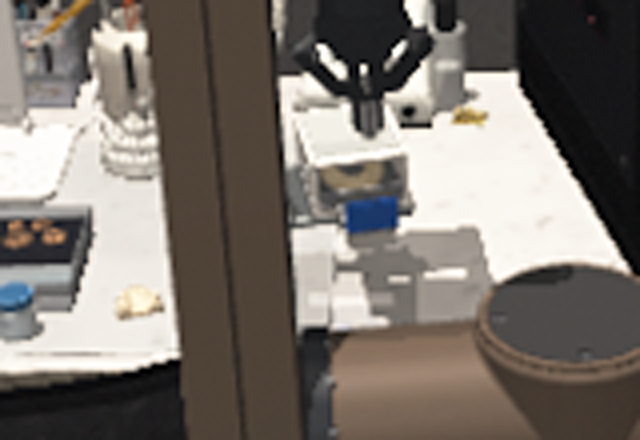

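The fingers are above the blue box. The blue lip is at (370,215) in the crop, and the grey gap lies behind it. Moving in over the gap and descending.

```bash
python3 -m inch '[{"slide":[3.5,0.1,0],"turn":0,"grip":0},{"slide":[6.8,0.2,0],"turn":0,"grip":0},{"slide":[6.8,0.2,0],"turn":0,"grip":0},{"slide":[6.8,0.2,3],"turn":0,"grip":0},{"slide":[6.8,0.2,6],"turn":0,"grip":0},{"slide":[6.8,0.2,7],"turn":0,"grip":0},{"slide":[6.8,0.2,7],"turn":0,"grip":0}]'
python3 - <<'E'
from h import *
st("blue");to(box("blue",-.082,0,.032))
p,d=ctrl.read_camera("side");lips("side",p,d)
cv2.imwrite("pics/side3.png",cv2.resize(p[160:230,240:350],None,fx=6,fy=6,interpolation=cv2.INTER_CUBIC)[:,:,::-1])
E
```

```text
time: 10.1
eef_pos: [0.598, 0.1622, 0.0721]
tcp_rot: [0.994, 0.11, -0.002, -0.0]
contact_force: [0.1, -0.1, -0.2]
opening: -0.0
finger_force: 0.0
t 10.1 box -0.0855 0.0049 0.0721 F [ 0.1 -0.1 -0.2]
[0.602 0.158 0.032] slide cm [0.37 0.49 4.01]
turn to box 0.0008 z axis [-0.005 -0.    -1.   ]
side blue [286, 199, 14, 9, 90] [292.5 203.3] [0.58  0.15  0.038] [0.569 0.128 0.002] [0.642 0.174 0.055]
  top mean [0.5802 0.1491 0.0482] 29
```

View pics/side3.png

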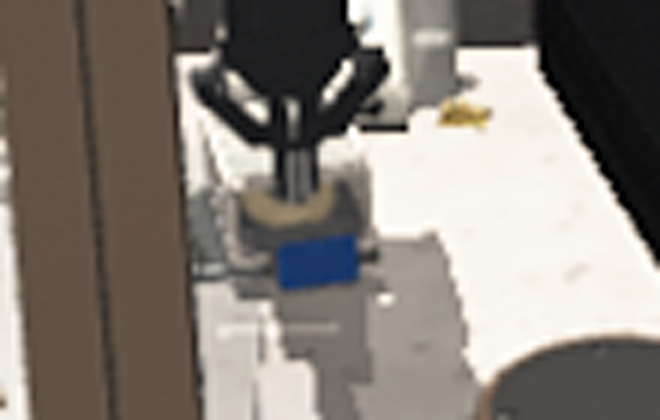

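The closed fingertips end at (300,200), above the gap and about 5 mm to the left of the blue lip's middle at (318,262). I'll correct that and descend.

```bash
python3 -m inch '[{"slide":[0.2,0.5,0],"turn":0,"grip":0},{"slide":[0.2,0.5,1.5],"turn":0,"grip":0},{"slide":[0.2,0.5,3],"turn":0,"grip":0},{"slide":[0.2,0.5,3.9],"turn":0,"grip":0},{"slide":[0.2,0.5,3.9],"turn":0,"grip":0}]'; python3 -c '
from h import *
st("blue")'
```

```text
time: 10.65
eef_pos: [0.6012, 0.1568, 0.0325]
tcp_rot: [0.994, 0.109, -0.003, -0.0]
contact_force: [-0.0, 0.8, -0.1]
opening: 0.002
finger_force: 0.0
t 10.65 box -0.0835 -0.001 0.0325 F [-0.   0.8 -0.1]
```

Now inside the gap with no contact. Drawing the tray out gently.

```bash
python3 -m inch '[{"slide":[-0.3,0,0],"turn":0,"grip":0},{"slide":[-0.6,0,0],"turn":0,"grip":0},{"slide":[-0.9,0,0],"turn":0,"grip":0},{"slide":[-1.3,0,0],"turn":0,"grip":0},{"slide":[-1.7,0,0],"turn":0,"grip":0},{"slide":[-2.1,0,0],"turn":0,"grip":0},{"slide":[-2.5,0,0],"turn":0,"grip":0}]'; python3 -c '
from h import *
st("blue")'
```

```text
time: 11.35
eef_pos: [0.579, 0.1517, 0.036]
tcp_rot: [0.994, 0.109, 0.001, -0.0]
contact_force: [1.1, 1.2, 0.7]
opening: -0.001
finger_force: 1.0
t 11.35 box -0.1063 -0.0012 0.036 F [1.1 1.2 0.7]
```

```bash
python3 -m inch '[{"slide":[-0.4,0,0],"turn":0,"grip":0},{"slide":[-0.8,0,0],"turn":0,"grip":0},{"slide":[-1.2,0,0.1],"turn":0,"grip":0},{"slide":[-1.6,0,0.1],"turn":0,"grip":0},{"slide":[-2,0,0.2],"turn":0,"grip":0},{"slide":[-2.4,0,0.2],"turn":0,"grip":0},{"slide":[-2.8,0,0.2],"turn":0,"grip":0},{"slide":[-3.2,0,0.2],"turn":0,"grip":0},{"slide":[-3.6,0,0.2],"turn":0,"grip":0},{"slide":[-4,0,0.2],"turn":0,"grip":0},{"slide":[-4.4,0,0.2],"turn":0,"grip":0},{"slide":[-4.8,0,0.2],"turn":0,"grip":0},{"slide":[-5.2,0,0.2],"turn":0,"grip":0},{"slide":[-5.6,0,0.2],"turn":0,"grip":0},{"slide":[-6,0,0.2],"turn":0,"grip":0},{"slide":[-6.3,0,0.2],"turn":0,"grip":0},{"slide":[-6.5,0,0.2],"turn":0,"grip":0},{"slide":[-6.5,0,0.2],"turn":0,"grip":0}]'; python3 -c '
from h import *
st("blue")'
```

```text
time: 13.15
eef_pos: [0.5146, 0.1375, 0.0332]
tcp_rot: [0.994, 0.109, -0.001, 0.0]
contact_force: [-0.1, 0.5, 0.0]
opening: 0.001
finger_force: 0.1
t 13.15 box -0.1723 -0.0011 0.0332 F [-0.1  0.5  0. ]
```

```bash
python3 -m inch '[{"slide":[-0.2,0,0],"turn":0,"grip":0},{"slide":[-0.4,0,0],"turn":0,"grip":0},{"slide":[-0.6,0,0],"turn":0,"grip":0},{"slide":[-0.8,0,0],"turn":0,"grip":0},{"slide":[-0.9,0,0],"turn":0,"grip":0},{"slide":[-0.9,0,0],"turn":0,"grip":0}]'; python3 -c '
from h import *
st("blue")'
```

```text
time: 13.75
eef_pos: [0.5106, 0.1364, 0.0339]
tcp_rot: [0.994, 0.109, 0.006, -0.001]
contact_force: [12.8, 3.3, -10.5]
opening: -0.003
finger_force: 6.3
t 13.75 box -0.1764 -0.0013 0.0339 F [ 12.8   3.3 -10.5]
```

```bash
python3 -m inch '[{"slide":[-0.2,0,0],"turn":0,"grip":0},{"slide":[-0.3,0,0],"turn":0,"grip":0},{"slide":[-0.3,0,0],"turn":0,"grip":0}]'; python3 -c '
from h import *
st("blue")'
```

```text
time: 14.05
eef_pos: [0.5106, 0.1362, 0.0347]
tcp_rot: [0.994, 0.108, 0.01, -0.001]
contact_force: [19.0, 6.1, -15.1]
opening: 0.002
finger_force: 9.6
t 14.05 box -0.1764 -0.0015 0.0347 F [ 19.    6.1 -15.1]
```

Hard stop at 20 N with no motion. Now I'll free the finger and lift clear.

```bash
python3 -m inch '[{"slide":[0.8,0,0],"turn":0,"grip":0},{"slide":[1.7,0,0],"turn":0,"grip":0},{"slide":[1.7,0,0],"turn":0,"grip":0},{"slide":[1.7,0,-2],"turn":0,"grip":0},{"slide":[1.7,0,-5],"turn":0,"grip":0},{"slide":[1.7,0,-9],"turn":0,"grip":0},{"slide":[1.7,0,-13],"turn":0,"grip":0},{"slide":[1.7,0,-17],"turn":0,"grip":0},{"slide":[1.7,0,-21],"turn":0,"grip":0},{"slide":[1,0,-25],"turn":0,"grip":0},{"slide":[0,0,-29],"turn":0,"grip":0},{"slide":[-1,0,-33],"turn":0,"grip":0},{"slide":[-2,0,-37],"turn":0,"grip":0},{"slide":[-3,0,-41],"turn":0,"grip":0},{"slide":[-3,0,-45],"turn":0,"grip":0},{"slide":[-3,0,-50],"turn":0,"grip":0},{"slide":[-3,0,-50],"turn":0,"grip":0}]'; python3 -c '
from h import *
st("blue");to([.46,-.15,.54])'
```

```text
time: 15.75
eef_pos: [0.474, 0.1284, 0.5416]
tcp_rot: [0.994, 0.109, 0.006, 0.0]
contact_force: [-0.2, -0.4, 0.3]
opening: 0.001
finger_force: 0.0
t 15.75 box -0.2138 -0.0011 0.5416 F [-0.2 -0.4  0.3]
[ 0.46 -0.15  0.54] slide cm [-7.41 26.87  0.13]
turn to box -0.0002 z axis [ 0.012  0.001 -1.   ]
```

```bash
python3 -m inch '[{"slide":[-1.2,4.5,0],"turn":0,"grip":0},{"slide":[-2.4,9,0],"turn":0,"grip":0},{"slide":[-3.7,13.5,0],"turn":0,"grip":0},{"slide":[-5,18,0],"turn":0,"grip":0},{"slide":[-6.2,22.5,0],"turn":0,"grip":0},{"slide":[-7.4,26.9,0],"turn":0,"grip":0},{"slide":[-7.4,26.9,0],"turn":0,"grip":0}]'
python3 - <<'E'
from h import *
for n in("top","side"):
    p,d=ctrl.read_camera(n);lips(n,p,d)
    a,b=(p[100:260,150:350],3.5) if n=="top" else (p[150:260,200:360],4)
    cv2.imwrite(f"pics/{n}4.png",cv2.resize(a,None,fx=b,fy=b,interpolation=cv2.INTER_CUBIC)[:,:,::-1])
    if n=="top":
        P=pts(n,d)
        m=cv2.inRange(cv2.cvtColor(p,cv2.COLOR_RGB2HSV),(5,170,120),(16,255,255))
        for c,h in(("orange",cv2.inRange(cv2.cvtColor(p,cv2.COLOR_RGB2HSV),(5,170,120),(16,255,255))),("blue",cv2.inRange(cv2.cvtColor(p,cv2.COLOR_RGB2HSV),(105,140,60),(125,255,255)))):
            v,u=np.nonzero(h[180:240,220:300]); w=ray(n,u.mean()+220,v.mean()+180-.4,.049)[:2]-CEN[c];print(c,len(u),"lip box x",w@BX,w@BY)
E
```

```text
time: 16.45
eef_pos: [0.4595, -0.1545, 0.5308]
tcp_rot: [0.994, 0.106, -0.002, -0.001]
contact_force: [0.1, 0.7, -0.5]
opening: -0.0
finger_force: 0.0
top orange [231, 199, 16, 6, 34] [238.7 201.8] [0.555 0.263 0.048] [0.549 0.243 0.034] [0.563 0.284 0.054]
  top mean [0.555  0.264  0.0485] 24
top blue [275, 220, 16, 6, 40] [282.8 222.8] [0.493 0.132 0.05 ] [0.487 0.112 0.04 ] [0.501 0.155 0.054]
  top mean [0.4934 0.1323 0.0495] 38
orange 34 lip box x -0.10571886639280063 -0.0034903669184048526
blue 40 lip box x -0.19300970913931062 -0.0015919107173789485
side blue [298, 211, 6, 5, 21] [301.  212.4] [0.498 0.116 0.048] [0.109 0.107 0.031] [0.506 0.127 0.285]
  top mean [0.4712 0.1176 0.0665] 15
```

View pics/top4.png

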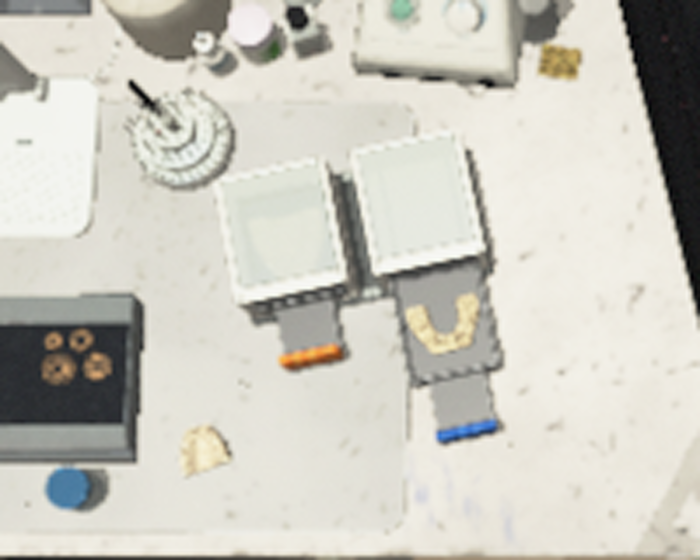

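View pics/side4.png

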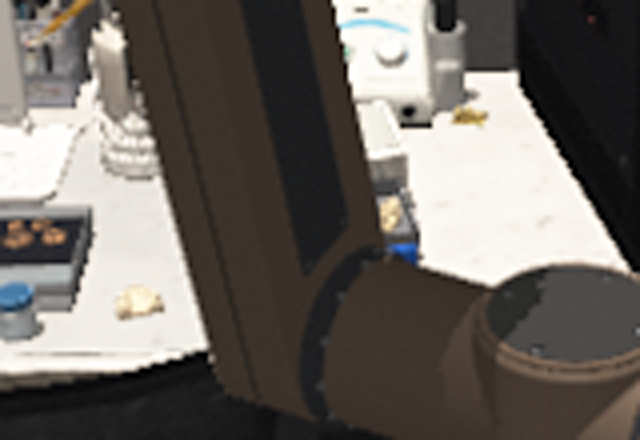

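The top view shows the orange tray home with its lip at (310,356). The blue tray is fully out with its lip at (467,431), and the jaw lies in it at (443,325). The side view is mostly blocked by the arm. Both trays met hard stops, and the robot is clear, so I'll hand in.

```bash
python3 -c '
from plant import ctrl
print(ctrl.sign_off())'
```

```text
the job is handed in; nothing more can be done
None
```

The orange tray was pushed home to its stop, the blue tray was then drawn out to its stop by a closed fingertip behind the lip, and the job was handed in after about 16.5 s with the arm touching nothing.

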